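# Swap the field meter's battery pack

### The arm

A 7-joint arm with a two-finger parallel gripper is mounted at the origin on the work surface. World frame = base frame: x ahead of the robot, y to its left, z up, the work surface at z = 0. Lengths are in m, angles in rad, forces in N, time in s.
With the tool pointing down it reaches from about 0.35 to 0.9 m from the base axis. Payload 19.9 kg.
Tool frame: the origin (TCP) lies between the finger pads; the fingertips stand 19 mm ahead of it and the grasp point (between the pads) is the TCP; z points along the fingers, y is the direction in which the jaws open and shut (so a half turn about z gives the same grasp; the last joint's range is limited). The gripper opens to 94 mm and grips with 3 to 60 N. Pads are 16 mm wide; open, the fingers measure 119 mm over their backs; the gripper's body (75 mm by 177 mm) begins 78 mm behind the grasp point.
Start: joints at [1.22, 0.417, -0.01, 1.614, 0.005, 1.111, -0.053], TCP at [0.19, -0.595, 0.224] pointing down, gripper open.
Joint ranges: [-2.81, 2.81], [-0.39, 2.02], [-1.27, 1.25], [0.06, 2.57], [-1.19, 4.33], [0.19, 2], [-2.82, 2.82]. Speed limits (rad/s): [1.89, 1.89, 2.39, 2.39, 3.01, 3.01, 3.01].

### API

Orientations are given as a 3x3 rotation matrix whose columns are the frame's x, y, z axes.
In Python, from rig import robot gives the robot as it stands. Calls block until the motion is done:
- robot.move_ptp(position, orientation): joint-space move of the TCP to a pose.
- robot.move_linear(position, velocity=0.15, frame=None, threshold=None): straight line of the TCP; frame=None keeps the orientation; velocity is the mean speed in m/s. With threshold (N) it stops when the force on the tool has changed by that much, and returns True; else False.
- robot.goto_joints(angles): joint-space move.
- robot.gripper_to(opening): finger opening in m; the grip force is fixed at half the most; returns when the fingers have stopped.
- robot.pause(seconds).
- robot.ik(position, orientation): joint angles nearest the present ones, or None.
- robot.get_state(): the state.
- robot.grab_frame(name): name is "side" or "top"; returns the picture (400x640x3 uint8, red, green, blue); there is no depth.
- robot.camera_info(name): a dict with "fx", "fy", "cx", "cy" (pixels), "rvec" (rotation vector, rad) and "tvec" (3), from world to camera coordinates, as OpenCV has them. Camera axes: x right, y down, z forward; pixel columns grow to the right and rows downward; lengths in m; the calibration is good to about 2 mm. A picture is of the moment at which its call begins. camera_info takes no time and is no camera call.
A pose or a line that the arm cannot do raises robot.PlanningError and nothing moves.
- robot.sign_off(): hands the job in, once; it reports no verdict.
The state is a dict: "time": time; "qpos": joint angles; "joint_vel": joint speeds; "effort": joint torques, N m; "ee_pos": TCP position; "tool_rot": TCP orientation; "force": force on the tool from outside, world axes, zero at the start; "moment": the same for the moment, N m; "opening": finger opening in m.
Only numpy, scipy, OpenCV 4.12 (cv2) and the standard library are available. Lean on these libraries where they do the work, as an engineer would, in place of code of your own. Each camera call takes 0.05 s, during which the arm holds its last target.

### The job

Swap the meter's battery: stand the spent pack from its bay upright in the shallow tray, and put the charged pack fully home, upright, in the bay. To free the charged pack, squeeze its snap tab in while you lift it out of the charger, never wrenching it against the catch; stand it upright on the clear bench and let go, then take it by its two plain sides so that it can go into the bay. Leave the glassware, bottles and cup where they are.

Things in the scene. Friction and masses are not known exactly. Their poses are not given: they have to be found in the camera images.
- charged_mid (a point): centre of the charged battery pack, half-way up: a dark upright block, 44 mm along its x (-22 to 22), 36 mm along y, 96 mm tall (z up), 0.2 to 0.4 kg. Its snap tab is on the -x face; with tab and tooth it is 55 mm long (x -33 to 22). The y faces and +x face are plain. Starts latched in the charger, axes along the charger's, underside 12 mm above the bench.
- charged_tab (a joint): how far the charged pack's snap tab is pressed in (m): 0 sprung out, 0.006 flush, at most 0.007; 0.004 frees its tooth from the catch. Spring about 2 N at first, 6 N flush.
- charged_tab_mid (a point): middle of the charged pack's snap tab: a strip 10 mm wide in a groove in the middle of the -x face, from 14 to 88 mm above the pack's underside, 6 mm proud of the face (to x = -28 mm); it slides straight in along the pack's +x until flush. At its foot (14 to 20 mm up) a tooth points outward, to x = -33 mm. Point on the strip's outer surface, 51 mm above the underside.
- charger: white charger cradle fixed to the bench; origin on the bench under the middle of the latched pack, same axes. Base 110 mm (x) by 76 mm (y), 12 mm thick, the pack stands on it. Cheeks over the pack's y faces: |y| 20 to 28 mm, x -12 to 22 mm, 85 mm tall. Wall at x 24 to 30 mm, 40 mm tall. Above 42 mm the pack's x faces are free: pinching them presses the tab and holds the pack at once.
- catch_lip (a point): middle of the inner edge of the charger's catch lip, on the charger's -x side: the lip spans x -42 to -29.5 mm and 56 mm in y, 33.5 to 41.5 mm above the bench, on a low wall. It lies 1.5 mm above the latched pack's tooth, so the pack cannot rise until the tab is pressed in.
- spent_mid (a point): centre of the spent battery pack, half-way up; same shape, size and axes as the charged one (its tab sprung too). It starts standing loose in the meter's bay, where nothing latches it, its x along the bay's x within 0.03 rad, its y faces to the bay's open sides, underside 12 mm above the bench.
- bay_floor (a point): centre of the meter's battery bay floor, 12 mm above the bench, z up. Inside 66 mm along x, 44 mm along y. End walls beyond x = -33 and 33 mm, 6 mm thick, 50 mm wide, as tall as a standing pack (108 mm above the bench). The y sides are open above sills 6 mm thick, 30 mm above the bench. A pack goes in upright, its x along the bay's x, either way round; no catch there.
- meter: the meter, fixed to the bench; origin on the bench under the bay's centre, axes as the bay's. Its white body with display and keys adjoins the bay's +x end: x 39 to 109 mm, 90 mm wide in y, 60 mm tall.
- tray: shallow open white tray fixed to the bench, 120 mm (x) by 100 mm (y), 30 mm tall, walls and floor 6 mm thick; origin on the bench under its centre, z up.
- beaker_mid (a point): bystander: glass beaker, 60 mm across, 80 mm tall; point on its axis, half-way up
- vial_mid (a point): bystander: amber jar, 40 mm across, 75 mm tall; point on its axis, half-way up
- flask_mid (a point): bystander: conical flask, 84 mm across, 125 mm tall; point on its axis, half-way up
- amber_tall_mid (a point): bystander: tall amber bottle, 64 mm across, 150 mm tall; point on its axis, half-way up
- amber_small_mid (a point): bystander: small amber bottle, 52 mm across, 100 mm tall; point on its axis, half-way up
- jar_mid (a point): bystander: white jar, 72 mm across, 85 mm tall; point on its axis, half-way up
- mug_mid (a point): bystander: white cup, 68 mm across, 85 mm tall; point on its axis, half-way up
- dropper_mid (a point): bystander: small amber bottle with a dark cap, 44 mm across, 90 mm tall; point on its axis, half-way up
Mind the look-alikes: they are no part of the job. What is shaped like the charger but green is not meant.

How it is judged:
On the way:
1. the charged pack, out of the charger, stands upright on the bench itself, let go and at rest (height (world z) of charged_mid below 0.0505 m and angle between charged_mid's own z axis and vertical below 0.1 rad and horizontal distance between charged_mid and charger above 0.06 m and contact force between the fingers and charged below 0.1 N and linear speed of charged below 0.02 m/s), for 0.2 s.
At the end, for the whole second after the job is handed in: Charged pack upright (0.1 rad) on the bay floor: underside within 4 mm of it, centre within 13 mm of the bay's centre along x and 8 mm along y, x axes within 0.25 rad either way round. Spent pack upright (0.1 rad) on the tray's floor, inside the tray. Both let go and at rest (x of charged_mid in the frame of bay_floor between -0.013 and 0.013 m and y of charged_mid in the frame of bay_floor between -0.008 and 0.008 m and z of charged_mid in the frame of bay_floor between 0.044 and 0.052 m and angle between each of charged_mid, spent_mid's own z axis and vertical below 0.1 rad and angle between the x axis of charged_mid and the x axis of bay_floor, either way round below 0.25 rad and contact force between the fingers and charged below 0.1 N and linear speed of each of charged, spent below 0.02 m/s and x of spent_mid in the frame of tray between -0.054 and 0.054 m and y of spent_mid in the frame of tray between -0.044 and 0.044 m and z of spent_mid in the frame of tray between 0.049 and 0.059 m and contact force between the fingers and spent below 0.1 N); the robot touches nothing.
It fails at once if a glass vessel, bottle, jar or cup is shoved more than 30 mm or tipped over (distance of any of beaker_mid, vial_mid, flask_mid, amber_tall_mid, amber_small_mid, jar_mid, mug_mid, dropper_mid from where it was at the start of the episode above 0.03 m or angle between any of beaker_mid, vial_mid, flask_mid, amber_tall_mid, amber_small_mid, jar_mid, mug_mid, dropper_mid's own z axis and vertical above 0.5 rad).
It fails at once if the latched tab is wrenched against the catch (over 30 N between the tab and the charger) (contact force between charged_tab and charger above 30 N).
It also fails if it takes over 67 s, if anything falls off the work surface, if the arm or the gripper's body presses on something with over 40 N, if the wrist force passes 120 N, or if a joint passes its speed limit or range.

## Working session

There is one attempt and no reset: what is moved stays moved. The work goes in short steps, each a Python script; the robot and the scene stay as the last script left them, time stands still between calls to the robot, and variables do not carry over. Pictures are saved under pics/ and viewed, and the job is handed in when it is done.

```bash
ls; mkdir -p pics
python3 - <<'E'
from rig import robot
import cv2
for n in ("side","top"):
    im=robot.grab_frame(n); cv2.imwrite(f"pics/{n}0.png",im[:,:,::-1])
    print(n,robot.camera_info(n))
s=robot.get_state(); print(s)
E
```

```text
pics
side {'fx': 414.1751737550173, 'fy': 414.1751737550173, 'cx': 316.3887559568568, 'cy': 201.90719067671878, 'rvec': array([ 0.72348784, -2.37099589,  1.3955542 ]), 'tvec': array([0.41764509, 0.21953164, 1.38384743])}
top {'fx': 371.61401740459036, 'fy': 371.61401740459036, 'cx': 312.51738539177484, 'cy': 200.13832132636523, 'rvec': array([ 2.13760237, -2.07418613,  0.22899961]), 'tvec': array([-0.00511444,  0.51766488,  1.07531016])}
{'time': 0.1, 'qpos': array([ 1.22052107,  0.41788142, -0.01027886,  1.61414433,  0.00467542,
        1.11071874, -0.05299106]), 'joint_vel': array([-0.0011203 , -0.00211951,  0.00147656, -0.00027615, -0.00121888,
        0.00085108, -0.00043616]), 'effort': array([ 7.03345413e-04, -8.52580118e+01,  6.39292225e-01, -4.26695323e+01,
       -4.89482575e-02,  1.63167174e-02,  1.04937001e-04]), 'ee_pos': array([ 0.18981147, -0.59512185,  0.2238957 ]), 'tool_rot': array([[ 9.52711301e-01,  3.03876630e-01, -4.13735235e-04],
       [ 3.03876903e-01, -9.52710726e-01,  1.04940526e-03],
       [-7.52802615e-05, -1.12550483e-03, -9.99999364e-01]]), 'force': array([-0.28167615, -0.42558883, -0.17581973]), 'moment': array([ 0.02621175, -0.02319164,  0.02931377]), 'opening': 0.09406781746622479}
```

View pics/side0.png

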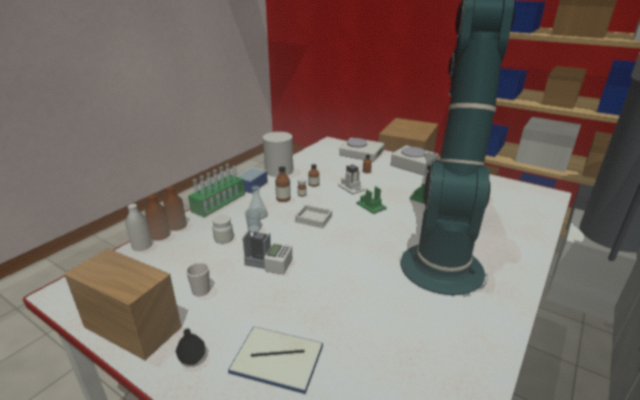

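View pics/top0.png

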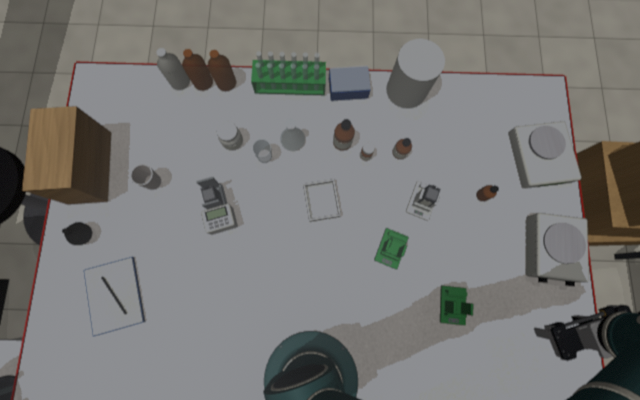

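The side view shows the meter at about (265,250), the tray at (313,216) and the white charger at (351,180). In the top view they are at about (214,205), (322,200) and (424,200). Two green look-alikes are at (391,248) and (456,305). I'll zoom in next.

```bash
cat > h.py <<'E'
import numpy as np, cv2
from rig import robot
def cam(n):
    i=robot.camera_info(n); K=np.array([[i['fx'],0,i['cx']],[0,i['fy'],i['cy']],[0,0,1.]])
    return K,np.array(i['rvec'],float),np.array(i['tvec'],float)
def proj(n,P):
    K,r,t=cam(n); return cv2.projectPoints(np.array(P,float).reshape(-1,1,3),r,t,K,None)[0][:,0]
def ray(n,uv,z):
    K,r,t=cam(n); R=cv2.Rodrigues(r)[0]
    uv=np.array(uv,float).reshape(-1,2); d=(np.linalg.inv(K)@np.c_[uv,np.ones(len(uv))].T).T@R
    c=-R.T@t; return c+d*((z-c[2])/d[:,2])[:,None]
def crop(src,out,x0,y0,x1,y1,s):
    im=cv2.imread(src)[y0:y1,x0:x1]; cv2.imwrite(out,cv2.resize(im,None,fx=s,fy=s,interpolation=cv2.INTER_CUBIC))
E
python3 - <<'E'
from h import *
crop("pics/top0.png","pics/t_m.png",180,165,250,245,7)
crop("pics/top0.png","pics/t_c.png",390,165,460,235,8)
crop("pics/side0.png","pics/s_m.png",230,195,340,280,7)
crop("pics/side0.png","pics/s_c.png",325,150,395,215,8)
for n in("top","side"):
    K,r,t=cam(n);print(n,-cv2.Rodrigues(r)[0].T@t)
print(ray("top",[(424,200),(322,200),(213,205),(391,248)],0))
E
```

```text
top [0.27338898 0.00578674 1.16168842]
side [-0.26905392  1.14865871  0.86362515]
[[ 0.54137521 -0.34630853  0.        ]
 [ 0.53144879 -0.0196226   0.        ]
 [ 0.5045544   0.32757409  0.        ]
 [ 0.38490622 -0.23816108  0.        ]]
```

View pics/t_m.png

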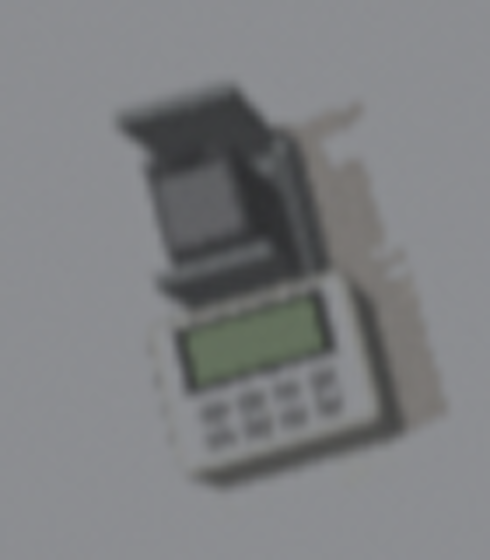

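View pics/t_c.png

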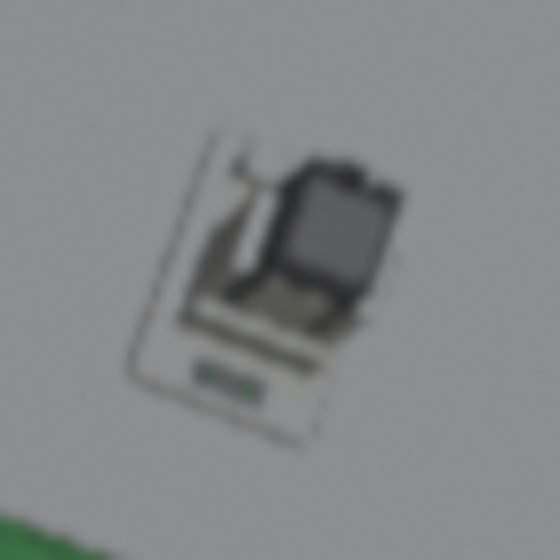

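View pics/s_m.png

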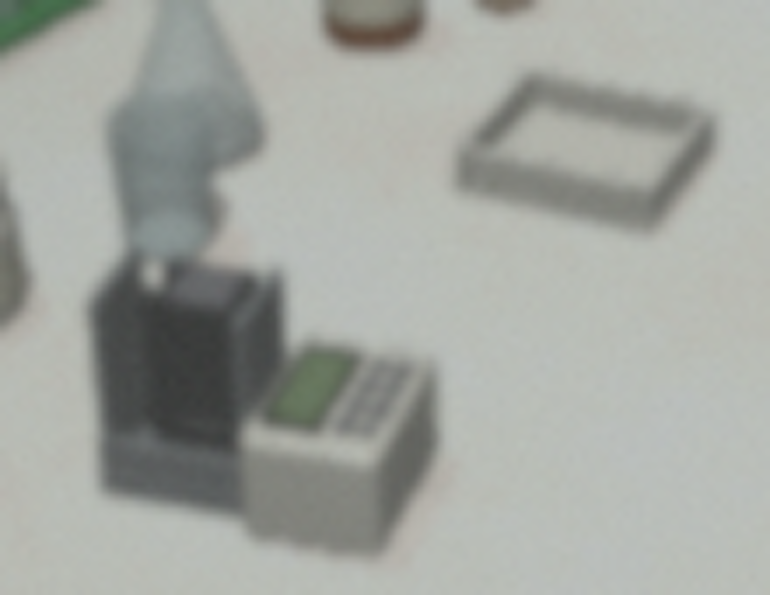

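View pics/s_c.png

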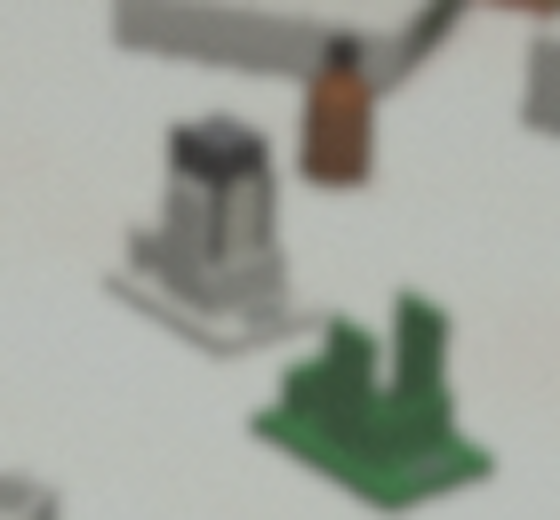

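In the top crop the charger's base corners are near (417,181), (406,212) and (428,221), with the pack at its far end. I'll measure the corners by casting rays and check the hypotheses by projecting known geometry.

Run:
```python
from h import *
im=cv2.imread("pics/top0.png")
C=ray("top",[(416.9,181.25),(406.25,211.9),(428.1,220.6)],0.012); print(C, np.linalg.norm(C[0]-C[1]),np.linalg.norm(C[1]-C[2]))
# tray outline via threshold of dark-ish edges
crop("pics/top0.png","pics/t_t.png",290,165,355,235,8)
# saturation/brightness of pack tops
g=cv2.cvtColor(im,cv2.COLOR_BGR2GRAY)
for nm,(x0,y0,x1,y1) in dict(m=(180,165,250,245),c=(390,165,460,235)).items():
    s=g[y0:y1,x0:x1]; print(nm, np.percentile(s,[1,5,10,20,50,90]))
```

```text
[[ 0.59958832 -0.32204761  0.012     ]
 [ 0.4984781  -0.28543476  0.012     ]
 [ 0.4728017  -0.353212    0.012     ]] 0.10753500781961643 0.07247780385817665
m [ 56.  68.  86. 111. 141. 142.]
c [ 57.  87. 109. 139. 141. 142.]
```

View pics/t_t.png

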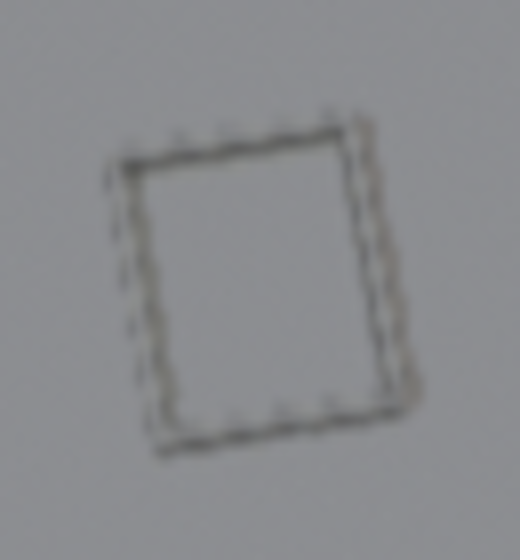

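```bash
cat >> h.py <<'E'
def box(o,yaw,x,y,z):
    c,s=np.cos(yaw),np.sin(yaw); P=[]
    for zz in z:
        for a,b in((x[0],y[0]),(x[1],y[0]),(x[1],y[1]),(x[0],y[1])): P.append((o[0]+c*a-s*b,o[1]+s*a+c*b,zz))
    return np.array(P)
def draw(src,n,out,boxes,x0,y0,x1,y1,s):
    im=cv2.imread(src)[y0:y1,x0:x1]; im=cv2.resize(im,None,fx=s,fy=s,interpolation=cv2.INTER_CUBIC)
    for P,col in boxes:
        q=((proj(n,P)-[x0,y0]+0.5)*s).astype(int)
        for i in range(4):
            for a,b in((i,(i+1)%4),(4+i,4+(i+1)%4),(i,i+4)): cv2.line(im,tuple(map(int,q[a])),tuple(map(int,q[b])),col,1)
    cv2.imwrite(out,im)
def charger_boxes(o,w,pack=True):
    B=[(box(o,w,(-.055,.055),(-.038,.038),(0,.012)),(0,255,255))]
    if pack:
        B+=[(box(o,w,(-.022,.022),(-.018,.018),(.012,.108)),(0,0,255)),(box(o,w,(-.028,-.022),(-.005,.005),(.026,.1)),(255,0,255))]
    for sg in(-1,1): B.append((box(o,w,(-.012,.022),(sg*.020,sg*.028),(.012,.085)),(255,255,0)))
    B+=[(box(o,w,(.024,.030),(-.02,.02),(.012,.04)),(0,255,0)),(box(o,w,(-.042,-.0295),(-.028,.028),(.0335,.0415)),(255,128,0))]
    return B
E
python3 - <<'E'
from h import *
C=ray("top",[(416.9,181.25),(406.25,211.9),(428.1,220.6)],0.012)
o=(C[0]+C[2])/2; d=C[1]-C[0]; yaw=np.arctan2(d[1],d[0]); print(o,yaw)
outs=[]
for k,w in enumerate((yaw,yaw+np.pi)):
    for n,c in(("top",(395,165,460,230)),("side",(330,155,385,210))):
        draw(f"pics/{n}0.png",n,f"pics/o{k}{n}.png",charger_boxes(o,w),*c,6)
I=[[cv2.resize(cv2.imread(f"pics/o{k}{n}.png"),(390,300)) if 0 else cv2.resize(cv2.imread(f"pics/o{k}{n}.png"),(300,300)) for n in("top","side")] for k in(0,1)]
cv2.imwrite("pics/o.png",np.vstack([np.hstack(r) for r in I]))
E
```

```text
[ 0.53619501 -0.33762981  0.012     ] 2.7941719041271185
```

View pics/o.png

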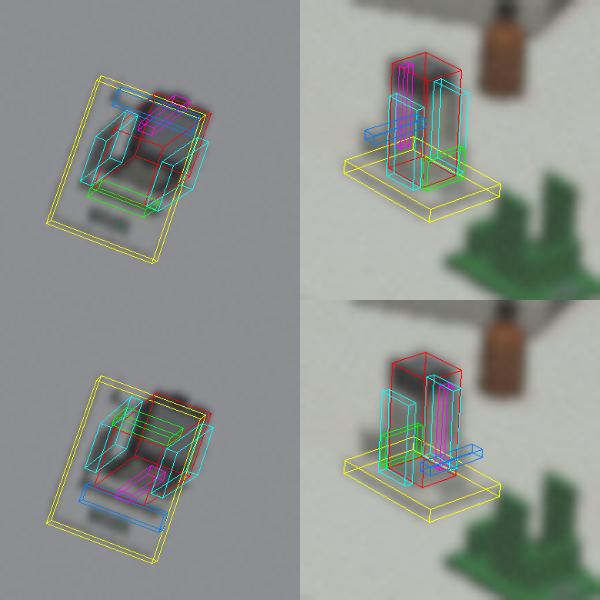

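Hypothesis 0 (the tab on the far side, charger +x at yaw ≈2.79) matches both views, including the catch lip and the tab bump. Next are the tray and the meter.

Run:
```python
from h import *
T=ray("top",np.array([(110,155),(365,117),(412,400),(152,440)])/8+[290,165]-.5,0.03)
print(T.round(4),[np.linalg.norm(T[i]-T[(i+1)%4]).round(4) for i in range(4)])
to=T.mean(0); d=(T[0]+T[1]-T[2]-T[3]); ty=np.arctan2(d[1],d[0]); print("tray",to,ty)
M=ray("top",np.array([(152,322),(345,268),(390,420),(190,478)])/7+[180,165]-.5,0.06)
print(M.round(4),[np.linalg.norm(M[i]-M[(i+1)%4]).round(4) for i in range(4)])
d=M[2]+M[3]-M[0]-M[1]; my=np.arctan2(d[1],d[0]); mo=M.mean(0)-0.074*np.array([np.cos(my),np.sin(my),0]); print("meter",mo,my)
d2=M[0]+M[3]-M[1]-M[2]; print("y-dir yaw-90",np.arctan2(d2[1],d2[0])-np.pi/2, np.arctan2(d2[1],d2[0])+np.pi/2)
mb=[(box(mo,my,(.039,.109),(-.045,.045),(0,.06)),(0,255,255)),(box(mo,my,(-.039,-.033),(-.025,.025),(0,.108)),(255,255,0)),(box(mo,my,(.033,.039),(-.025,.025),(0,.108)),(255,255,0)),
 (box(mo,my,(-.033,.033),(-.022,.022),(0.012,.03)),(0,255,0)),(box(mo,my,(-.022,.022),(-.018,.018),(.012,.108)),(0,0,255))]
tb=[(box(to,ty,(-.06,.06),(-.05,.05),(0,.03)),(0,255,255)),(box(to,ty,(-.054,.054),(-.044,.044),(0.006,.03)),(255,255,0))]
for n,c,c2 in(("top",(180,165,250,235),(290,165,360,235)),("side",(235,210,305,280),(285,190,345,240))):
    draw(f"pics/{n}0.png",n,f"pics/om{n}.png",mb,*c,5); draw(f"pics/{n}0.png",n,f"pics/ot{n}.png",tb,*c2,5)
R=lambda f:cv2.resize(cv2.imread(f),(390,290))
cv2.imwrite("pics/om.png",np.hstack([cv2.resize(cv2.imread("pics/omtop.png"),(400,400)),cv2.resize(cv2.imread("pics/omside.png"),(400,400))]))
cv2.imwrite("pics/ot.png",np.hstack([R("pics/ottop.png"),R("pics/otside.png")]))
```

```text
[[ 0.575   0.0413  0.03  ]
 [ 0.5936 -0.0588  0.03  ]
 [ 0.4806 -0.0788  0.03  ]
 [ 0.462   0.0211  0.03  ]] [np.float64(0.1018), np.float64(0.1147), np.float64(0.1017), np.float64(0.1148)]
tray [ 0.52778808 -0.01878226  0.03      ] 0.17626886423039992
[[0.4746 0.345  0.06  ]
 [0.5009 0.2638 0.06  ]
 [0.4352 0.2394 0.06  ]
 [0.4078 0.3225 0.06  ]] [np.float64(0.0853), np.float64(0.0701), np.float64(0.0875), np.float64(0.0705)]
meter [0.52438571 0.31733782 0.06      ] -2.801348086069596
y-dir yaw-90 0.3158081508972803 3.457400804487073
```

View pics/om.png

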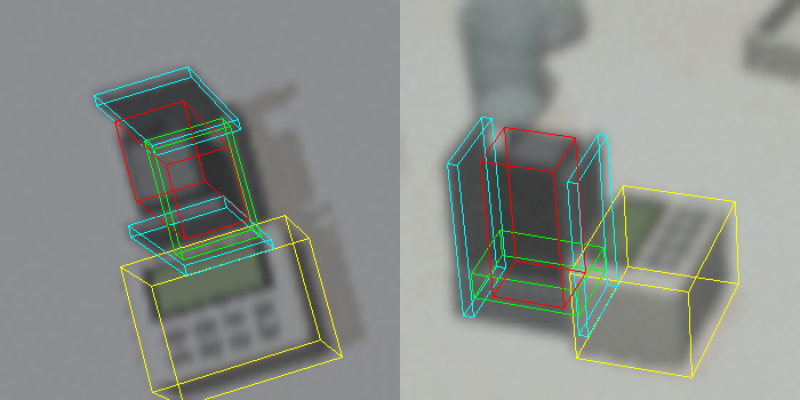

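View pics/ot.png

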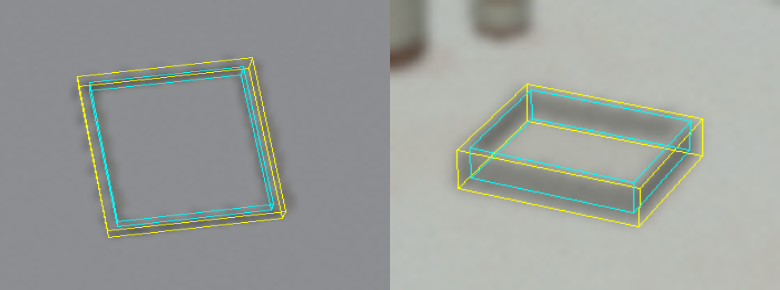

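The tray fits. The meter fits too, but the spent pack sits towards the body, about +8 mm along bay x. I'll zoom in to measure it more precisely.

Run:
```python
from h import *
def st(im): 
    g=cv2.imread(im); return g
def Z(src,out,x0,y0,x1,y1,s):
    im=cv2.imread(src)[y0:y1,x0:x1].astype(float); im=np.clip((im-40)*2.0,0,255).astype(np.uint8)
    im=cv2.resize(im,None,fx=s,fy=s,interpolation=cv2.INTER_LANCZOS4)
    for x in range(x0,x1,5): cv2.putText(im,str(x),((x-x0)*s,10),0,.35,(0,0,255),1); cv2.line(im,((x-x0)*s,0),((x-x0)*s,im.shape[0]),(0,0,160),1)
    for y in range(y0,y1,5): cv2.putText(im,str(y),(0,(y-y0)*s+4),0,.35,(0,0,255),1); cv2.line(im,(0,(y-y0)*s),(im.shape[1],(y-y0)*s),(0,0,160),1)
    cv2.imwrite(out,im)
Z("pics/top0.png","pics/zt.png",194,172,244,210,15)
Z("pics/side0.png","pics/zs.png",238,225,283,265,14)
Z("pics/top0.png","pics/zc.png",405,175,450,210,16)
```

```text
(no output)
```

View pics/zt.png

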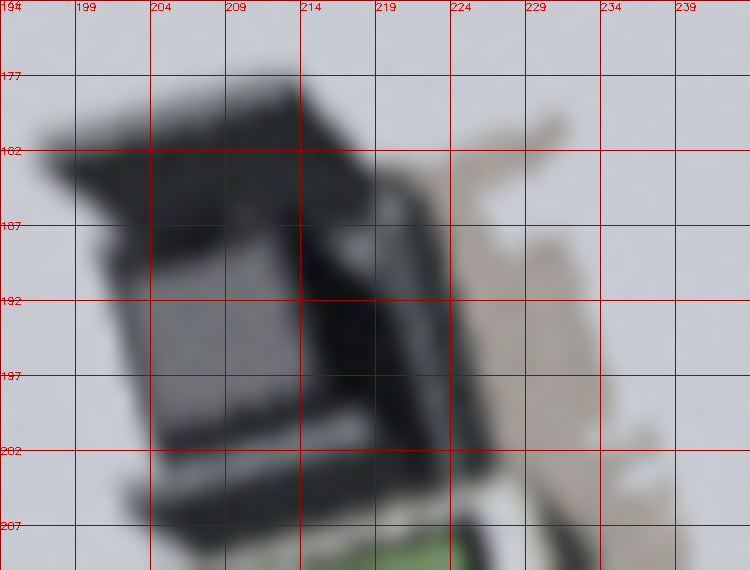

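View pics/zs.png

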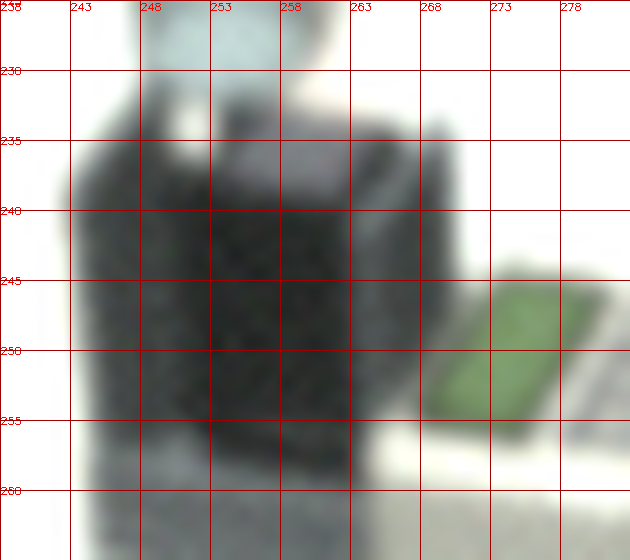

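View pics/zc.png

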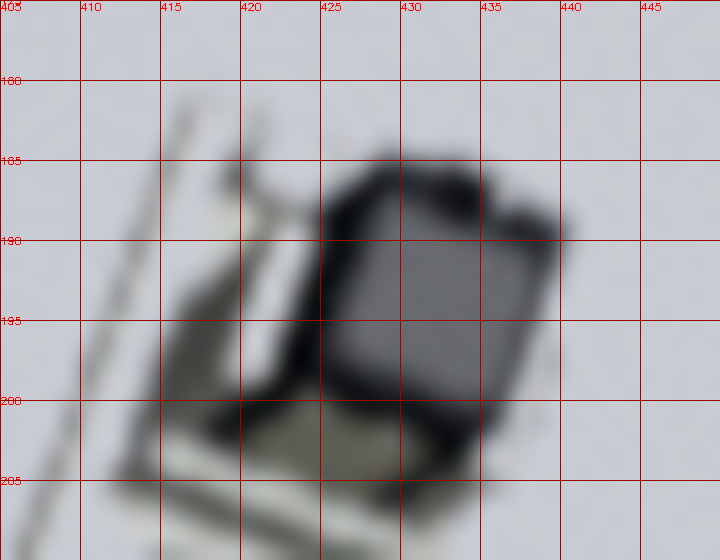

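Both pack tops show as a light grey face with a dark border: the spent one spans about (203–215, 187–200) and the charged one (426–438, 187–200) in the top view. I'll take their mask centroids.

Run:
```python
from h import *
im=cv2.imread("pics/top0.png").astype(int); si=cv2.imread("pics/side0.png").astype(int)
def top(im,n,x0,y0,x1,y1,lo=82,hi=112,seed=None):
    s=im[y0:y1,x0:x1]; g=s.mean(2); m=((g>lo)&(g<hi)&(s[...,0]>=s[...,1]-1)).astype(np.uint8)
    k,l,stt,c=cv2.connectedComponentsWithStats(m,connectivity=4)
    b=l[int(seed[1]-y0),int(seed[0]-x0)]; cc=c[b]+[x0,y0]; 
    ys,xs=np.where(l==b); r=cv2.minAreaRect(np.c_[xs,ys].astype(np.float32))
    print(n,"area",stt[b],cc,r, ray(n,[cc],0.108)[0].round(4)); return cc
top(im,"top",198,184,220,203,seed=(209,194))
top(im,"top",420,183,443,204,seed=(432,194))
s=si[228:242,250:270].mean(2).astype(int); print(s)
# end wall top edges
P=lambda pts:ray("top",np.array(pts)-.5,0.108)
a=P([(197,182),(214,177)]); b=P([(202.5,205.5),(219,200)]); print(a,b)
for q in(a,b): d=q[1]-q[0]; print(np.arctan2(d[1],d[0]), np.linalg.norm(d))
```

```text
top area [  3   2  13  17 119] [206.93277311 193.94117647] ((8.970590591430664, 8.882352828979492), (16.249887466430664, 11.156637191772461), 75.96376037597656) [0.5153 0.3182 0.108 ]
top area [  7   5  13  14 107] [432.65420561 193.92523364] ((12.399999618530273, 11.299999237060547), (11.067971229553223, 10.435516357421875), 18.434947967529297) [ 0.5354 -0.3395  0.108 ]
[[140 142 144 145 145 144 142 140 133 130 136 155 171 177 180 181 183 185
  185 186]
 [139 141 144 143 142 143 141 136 134 137 148 165 174 176 177 180 183 186
  185 185]
 [128 137 140 141 137 136 135 132 135 145 161 171 174 175 178 180 183 186
  186 186]
 [119 133 135 130 124 119 121 123 133 152 163 169 172 173 176 179 182 185
  182 183]
 [121 139 141 122 104  99 105 111 124 138 148 155 159 163 166 169 175 177
  174 173]
 [127 153 150 120  89  85  93 102 110 117 125 128 131 135 138 143 153 162
  158 153]
 [126 153 150 117  86  85  94 101 104 108 109 110 110 109 105 106 123 138
  132 131]
 [110 135 134 108  88  93 101 102 104 105 104 104 103  95  87  82  99 117
  113 113]
 [ 92 103 106  94  88  97 100 102 103 103 105 103  97  88  79  80  92 101
   96 101]
 [ 73  77  78  77  82  89  93  97  98  99 100  99  92  81  75  83  93  92
   85  95]
 [ 67  68  63  69  71  76  81  82  86  87  89  90  82  78  84  92  93  83
   78  92]
 [ 64  62  59  61  64  67  67  68  70  73  74  76  75  82  90  93  88  78
   74  92]
 [ 65  62  60  60  59  61  61  62  61  63  65  65  72  86  95  91  79  73
   75  87]
 [ 66  62  59  57  59  61  60  59  59  60  60  63  72  86  91  82  75  72
   73  87]]
[[0.55185367 0.35218466 0.108     ]
 [0.56858099 0.30368954 0.108     ]] [[0.48209842 0.32945061 0.108     ]
 [0.49981727 0.2831361  0.108     ]]
-1.2386472207905754 0.05129892521340877
-1.2053996987770372 0.049588214778915285
```

```bash
cat >> h.py <<'E'
CH=np.array([.5358,-.3385]); CHY=2.794
BAY=np.array([.524,.3163]); BAYY=-2.812
TR=np.array([.5278,-.0188]); TRY=0.176
def Rj(a):
    c,s=np.cos(a),np.sin(a); return np.array([[-s,c,0],[c,s,0],[0,0,-1.]])
def pick(p,a):
    """tool-down orientation with jaws along angle a, nearer half-turn in joint 7"""
    q0=np.array(robot.get_state()['qpos']); best=None
    for k in(0,np.pi):
        q=robot.ik(p,Rj(a+k))
        if q is None: continue
        d=np.abs(np.array(q)-q0).max()
        if best is None or d<best[0]: best=(d,Rj(a+k),q)
    return best
def rep(t=""):
    s=robot.get_state(); print(t,"t=%.2f"%s['time'],np.round(s['ee_pos'],4),"F",np.round(s['force'],1),"op %.4f"%s['opening'],"q7 %.2f"%s['qpos'][6])
E
python3 - <<'E'
from h import *
b=dict(jar=(230,136,.0425),beaker=(262,150,.04),flask=(293,138,.06),tall=(344,134,.075),vial=(367,152,.0375),small=(403,148,.05),drop=(487,193,.045),mug=(146,176,.0425))
for k,(u,v,z) in b.items(): print(k,ray("top",[(u,v)],z)[0].round(3))
print("spent",ray("top",[(208.6,193.4)],.108))
for nm,p,a in(("spent",(.5165,.3138,.072),BAYY+np.pi/2),("ch",(*CH,.068),CHY),("tray",(*TR,.066),TRY+np.pi/2)):
    r=pick(p,a); print(nm,None if r is None else np.round(r[2],2))
E
```

```text
jar [0.723 0.281 0.042]
beaker [0.68  0.176 0.04 ]
flask [0.715 0.078 0.06 ]
tall [ 0.728 -0.081  0.075]
vial [ 0.684 -0.159  0.038]
small [ 0.697 -0.271  0.05 ]
drop [ 0.559 -0.528  0.045]
mug [0.582 0.533 0.042]
spent [[0.51711181 0.31348602 0.108     ]]
spent [ 0.15  0.86 -1.09  1.76  0.86  1.09  0.66]
ch [ 0.73  0.63 -0.29  1.7   0.23  0.85 -0.01]
tray [ 0.58  0.58 -0.76  1.96  0.55  0.82  1.26]
```

```bash
python3 - <<'E'
from h import *
q=np.array(robot.get_state()['qpos']); q[0]=-0.53; q[2]=0; q[4]=0
robot.goto_joints(q); rep("sweep")
robot.gripper_to(0.068)
S=np.array([.5168,.3137]); a=BAYY+np.pi/2
d,R,qq=pick((*S,.20),a); print(np.round(qq,2))
robot.move_ptp((*S,.20),R); rep("above")
im=robot.grab_frame("top"); cv2.imwrite("pics/top1.png",im[:,:,::-1])
im=robot.grab_frame("side"); cv2.imwrite("pics/side1.png",im[:,:,::-1])
crop("pics/top1.png","pics/a.png",150,120,270,250,4);crop("pics/side1.png","pics/b.png",200,130,330,290,3)
E
python3 -c "
import cv2,numpy as np
a=cv2.imread('pics/a.png');b=cv2.imread('pics/b.png');b=cv2.resize(b,(300,a.shape[0]))
cv2.imwrite('pics/ab.png',np.hstack([a,b]))"
```

```text
sweep t=3.44 [0.5543 0.2882 0.224 ] F [ 0.3  0.5 -0.1] op 0.0943 q7 -0.05
[-0.38  0.42 -0.28  1.68  0.13  1.06  1.2 ]
above t=5.23 [0.5169 0.3136 0.2   ] F [-0.1  0.5  0.2] op 0.0684 q7 1.20
```

View pics/ab.png

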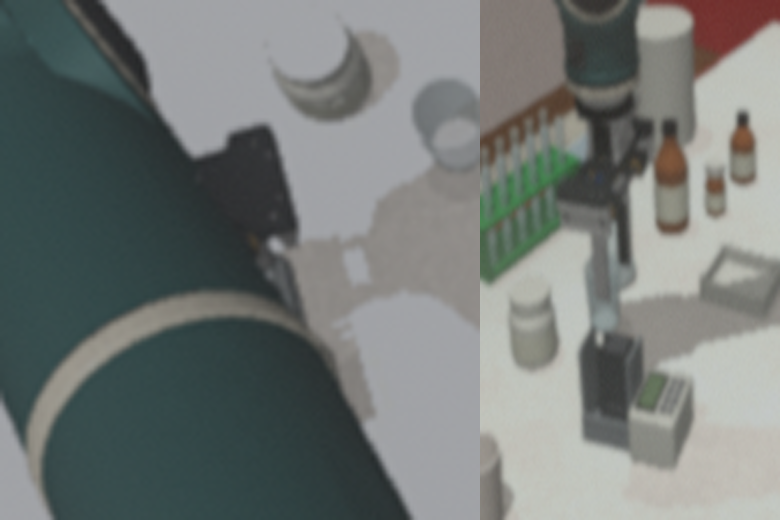

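The side view shows the fingers above the bay, across its open sides. I'll go down to grip and lift.

Run:
```python
from h import *
p=np.array([.5168,.3137])
print(robot.move_linear((*p,.072),velocity=.1,threshold=15)); rep("down")
robot.gripper_to(0.0); rep("closed")
s=robot.get_state()
if .03<s['opening']<.042:
    print(robot.move_linear((*p,.195),velocity=.1,threshold=25)); rep("up")
    im=robot.grab_frame("side"); cv2.imwrite("pics/side2.png",im[:,:,::-1]); crop("pics/side2.png","pics/b.png",200,130,330,290,4)
```

```text
False
down t=6.77 [0.5171 0.3139 0.0726] F [-0.9  0.5  0.3] op 0.0683 q7 1.15
closed t=7.37 [0.5168 0.3137 0.0721] F [-0.8  0.5  1.1] op 0.0358 q7 1.15
False
up t=8.75 [0.5165 0.3135 0.1943] F [ 0.6 -0.  -2.4] op 0.0356 q7 1.19
```

View pics/b.png

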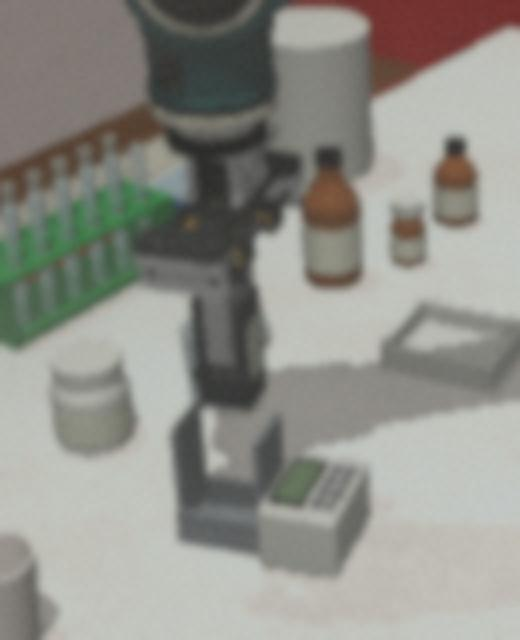

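The pack is out of the bay with its underside clear of the walls. Next, the tray.

Run:
```python
from h import *
p=TR; a=TRY+np.pi/2
d,R,q=pick((*p,.2),a); print(d,np.round(q,2))
robot.move_ptp((*p,.2),R); rep("over tray")
robot.move_linear((*p,.08),velocity=.12)
rep()
print(robot.move_linear((*p,.0645),velocity=.03,threshold=4)); rep("down")
robot.gripper_to(.07); rep("open")
robot.move_linear((*p,.2),velocity=.15); rep("up")
im=robot.grab_frame("side"); cv2.imwrite("pics/side3.png",im[:,:,::-1]); crop("pics/side3.png","pics/b.png",230,160,390,280,4)
```

```text
0.48942807169412567 [ 0.11  0.28 -0.16  1.88  0.05  0.99  1.68]
over tray t=10.06 [ 0.5281 -0.0173  0.2   ] F [ 0.3  0.  -2.1] op 0.0357 q7 1.68
 t=11.21 [ 0.5283 -0.0187  0.0806] F [ 0.5 -0.2 -2.5] op 0.0356 q7 1.64
True
down t=11.69 [ 0.5278 -0.0188  0.0656] F [0.2 0.1 3.1] op 0.0360 q7 1.64
open t=12.40 [ 0.5273 -0.0188  0.0656] F [-0.1  0.3 -0.5] op 0.0700 q7 1.64
up t=13.45 [ 0.5274 -0.0188  0.1992] F [-0.2 -0.  -0.8] op 0.0697 q7 1.68
```

View pics/b.png

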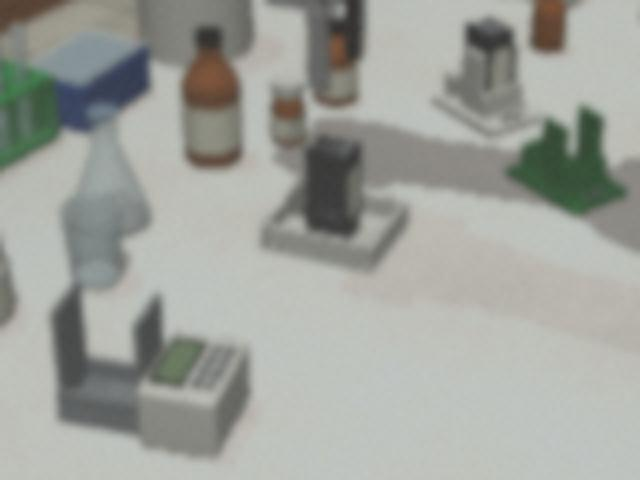

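The spent pack stands upright in the tray, and the bay is empty. Next, the charger pinch across the pack's x faces.

Run:
```python
from h import *
p=CH
d,R,q=pick((*p,.2),CHY); print(d,np.round(q,2))
robot.move_ptp((*p,.2),R); robot.gripper_to(.08); rep("over")
print(robot.move_linear((*p,.069),velocity=.1,threshold=12)); rep("down")
im=robot.grab_frame("side"); cv2.imwrite("pics/side4.png",im[:,:,::-1]); crop("pics/side4.png","pics/b.png",310,120,410,220,6)
```

```text
1.3804425840784469 [ 0.28  0.47  0.32  1.62 -0.16  1.07  0.3 ]
over t=15.20 [ 0.5359 -0.3383  0.2001] F [ 0.1 -0.2  0.3] op 0.0799 q7 0.30
False
down t=16.66 [ 0.5361 -0.3387  0.0696] F [1.  0.8 0.1] op 0.0801 q7 0.34
```

View pics/b.png

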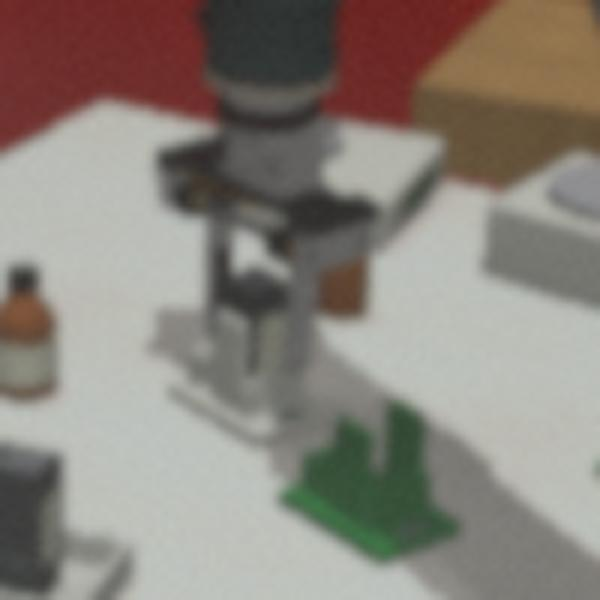

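The fingers straddle the pack's x faces, above the lip and the end wall. I'll close, check that the opening is about 44 mm (tab flush), then lift gently under a force threshold.

Run:
```python
from h import *
robot.gripper_to(0.0); rep("closed"); robot.pause(.3); rep()
s=robot.get_state(); f0=s['force']; p=np.array(s['ee_pos'])
if .041<s['opening']<.0455:
    hit=robot.move_linear((*CH,.077),velocity=.02,threshold=12); rep("lift1 %s"%hit)
    if not hit:
        hit=robot.move_linear((*CH,.2),velocity=.1,threshold=15); rep("lift2 %s"%hit)
im=robot.grab_frame("side"); cv2.imwrite("pics/side5.png",im[:,:,::-1]); crop("pics/side5.png","pics/b.png",310,100,410,220,5)
```

```text
closed t=17.37 [ 0.5379 -0.3391  0.0699] F [11.8 -3.8 -1. ] op 0.0439 q7 0.34
 t=17.67 [ 0.5379 -0.3392  0.07  ] F [11.3 -3.6 -0.2] op 0.0441 q7 0.34
lift1 True t=17.89 [ 0.5381 -0.3391  0.0707] F [ 2.4 -1.4 -0. ] op 0.0440 q7 0.34
```

View pics/b.png

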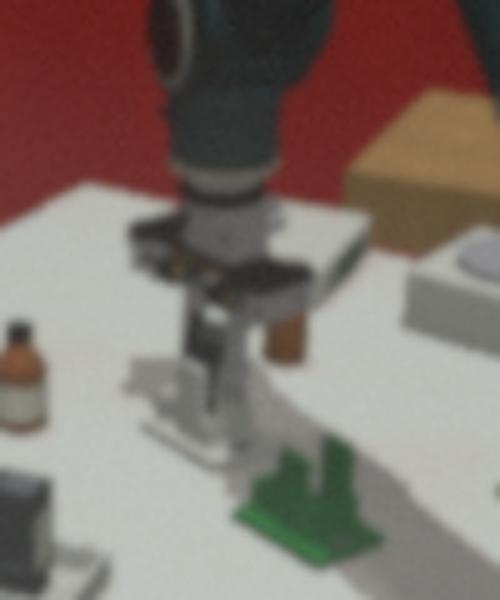

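The tab is flush (opening 44.0 mm). The trip came from releasing sideways preload from a ~2 mm offset, with no vertical force, so I'll lift along the position the grip settled into.

Run:
```python
from h import *
p=np.array(robot.get_state()['ee_pos'])[:2]+[.0006,-.0002]
for z in (.074,.080,.088):
    hit=robot.move_linear((*p,z),velocity=.02,threshold=12); rep("z%.3f %s"%(z,hit))
    if hit: break
if not hit:
    hit=robot.move_linear((*p,.2),velocity=.1,threshold=15); rep("lift2 %s"%hit)
im=robot.grab_frame("side"); cv2.imwrite("pics/side6.png",im[:,:,::-1]); crop("pics/side6.png","pics/b.png",310,100,410,220,5)
```

```text
z0.074 False t=18.28 [ 0.5383 -0.3391  0.0738] F [ 0.7 -0.4 -1.9] op 0.0439 q7 0.34
z0.080 False t=18.73 [ 0.5388 -0.3393  0.0802] F [ 0.7 -0.6 -3. ] op 0.0438 q7 0.34
z0.088 False t=19.28 [ 0.5387 -0.3393  0.088 ] F [ 0.1  0.4 -2.6] op 0.0439 q7 0.33
lift2 False t=20.55 [ 0.5385 -0.3391  0.1993] F [-0.5 -0.7 -2.1] op 0.0441 q7 0.30
```

View pics/b.png

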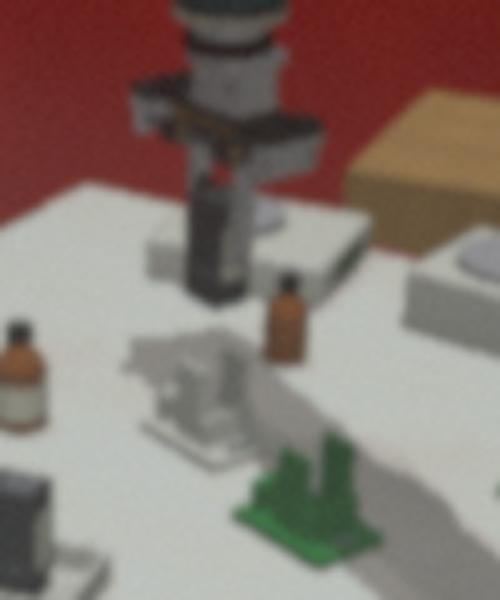

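The pack is out cleanly. Next I'll stand it on the clear bench at (0.43, 0.12), aligned with the bay's axis.

Run:
```python
from h import *
s=robot.get_state(); R0=np.array(s['tool_rot']); off=CHY-np.arctan2(R0[1,1],R0[0,1])
B=np.array([.43,.12])
robot.move_linear((*s['ee_pos'][:2],.235),velocity=.15)
d,R,q=pick((*B,.22),BAYY); print(d,np.round(q,2))
yaw=np.arctan2(R[1,1],R[0,1])+off; print("pack yaw on bench",(yaw+np.pi)%(2*np.pi)-np.pi)
robot.move_ptp((*B,.22),R); rep("over")
robot.move_linear((*B,.072),velocity=.12); rep()
hit=robot.move_linear((*B,.0565),velocity=.03,threshold=4); rep("down %s"%hit)
```

```text
0.5967759746632431 [-0.32  0.1  -0.02  2.04  0.    1.   -0.01]
pack yaw on bench -2.812491605852907
over t=22.71 [0.4306 0.1192 0.22  ] F [ 0.6  0.2 -2.2] op 0.0438 q7 -0.01
 t=24.09 [0.4303 0.1201 0.0725] F [ 0.1  1.2 -2.2] op 0.0435 q7 -0.02
down True t=24.58 [0.4302 0.1201 0.0572] F [2.3 1.4 0.7] op 0.0439 q7 -0.02
```

Run:
```python
from h import *
robot.gripper_to(.048); robot.gripper_to(.056); robot.gripper_to(.085); rep("open")
robot.move_linear((.4302,.1201,.22),velocity=.15); rep("up")
im=robot.grab_frame("side"); cv2.imwrite("pics/side7.png",im[:,:,::-1]); crop("pics/side7.png","pics/b.png",240,190,400,290,4)
```

```text
open t=25.91 [0.4297 0.1199 0.0574] F [ 0.9 -0.3  0.5] op 0.0854 q7 -0.02
up t=27.14 [0.4298 0.12   0.2193] F [ 0.3  0.3 -0.5] op 0.0852 q7 -0.01
```

View pics/b.png

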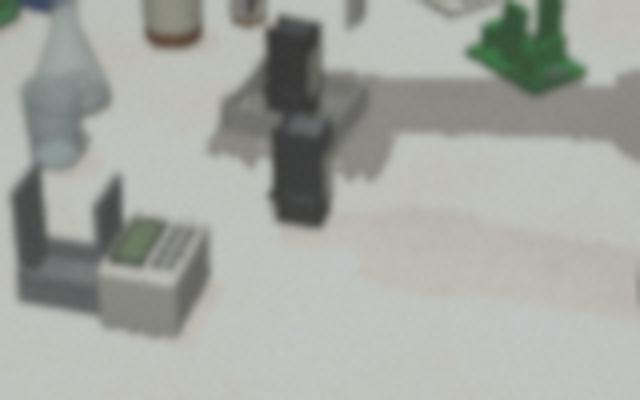

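The pack stands upright on the bench, its top at about (316,222) in the side view. I'll check that position, then regrasp by the y faces.

Run:
```python
from h import *
print(ray("side",[(315.3,221.3)],.096))
c=np.array([.43,.12]); print(proj("side",box(c,BAYY,(-.022,.022),(-.018,.018),(0,.096))).round(1))
draw("pics/side7.png","side","pics/c.png",[(box(c,BAYY,(-.022,.022),(-.018,.018),(0,.096)),(0,0,255))],295,205,335,260,10)
```

```text
[[0.4270221  0.12037968 0.096     ]]
[[307.5 245.3]
 [319.3 247.2]
 [321.8 241.7]
 [310.2 239.9]
 [307.2 222.8]
 [319.4 224.5]
 [322.  219.3]
 [310.  217.6]]
```

View pics/c.png

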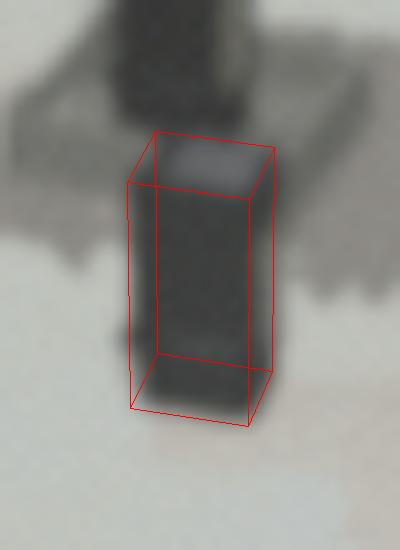

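Run:
```python
from h import *
mo,my=BAY,BAYY
mb=[(box(mo,my,(.039,.109),(-.045,.045),(0,.06)),(0,255,255)),(box(mo,my,(-.039,-.033),(-.025,.025),(0,.108)),(255,255,0)),(box(mo,my,(.033,.039),(-.025,.025),(0,.108)),(0,255,0))]
draw("pics/side7.png","side","pics/c.png",mb,235,220,300,280,11)
im=robot.grab_frame("top"); cv2.imwrite("pics/top7.png",im[:,:,::-1])
draw("pics/top7.png","top","pics/d.png",mb,180,165,250,245,7)
```

```text
(no output)
```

View pics/c.png

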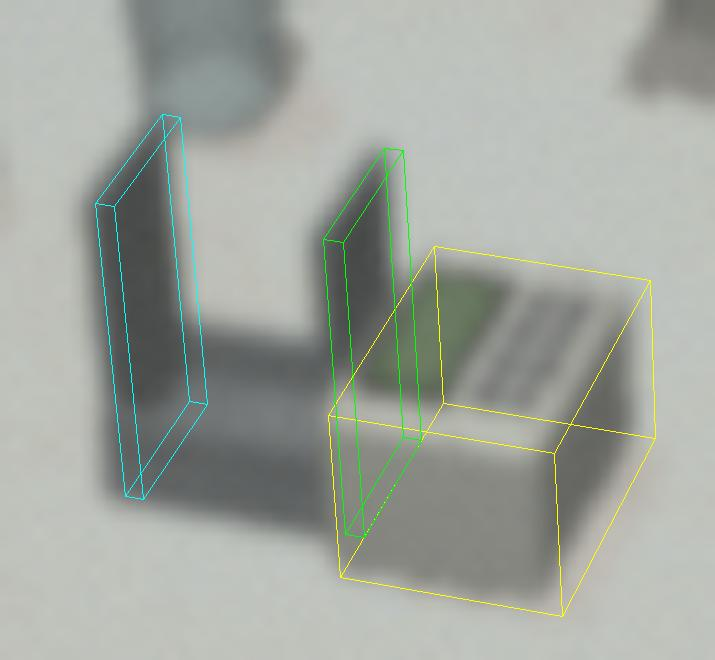

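View pics/d.png

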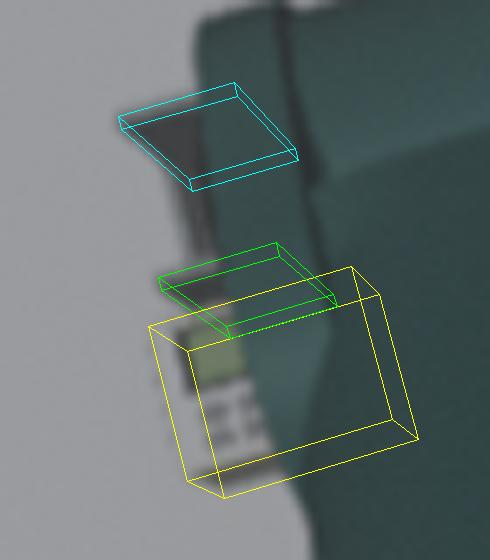

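Run:
```python
from h import *
q=proj("side",[(*BAY,.108)])[0]; print(q)
for d in((-.6,-.8),(-.8,-.9),(-1.2,-1.)): print(d,(ray("side",[q+d],.108)[0][:2]-BAY).round(4))
q=proj("side",[(*CH,.108)])[0]
# charger pack top light centroid in side0
im=cv2.imread("pics/side0.png").astype(int); g=im.mean(2).astype(int); print(q); print(g[162:176,344:362])
```

```text
[257.30948554 235.58250966]
(-0.6, -0.8) [ 0.0048 -0.0025]
(-0.8, -0.9) [ 0.0057 -0.0026]
(-1.2, -1.0) [ 0.0072 -0.0023]
[352.8955314  166.65131124]
[[184 182 183 182 184 183 181 180 179 180 180 183 183 182 182 182 183 177]
 [182 184 182 181 181 179 174 170 166 170 176 179 181 183 182 181 181 176]
 [183 179 174 170 169 167 156 143 139 145 157 169 174 178 180 180 180 171]
 [180 173 153 141 139 136 127 116 113 119 131 144 156 167 174 178 178 167]
 [180 162 129 101  97 104 102 101 102 103 108 114 127 144 161 175 177 168]
 [179 160 116  77  70  77  85  89  95  94  92  90  95 113 142 168 177 168]
 [176 156 113  71  58  62  67  76  79  81  72  71  71  89 130 167 176 166]
 [178 157 114  73  57  59  59  62  64  66  60  60  63  83 122 163 175 163]
 [179 159 118  81  65  61  56  55  58  60  59  62  66  80 121 158 172 160]
 [179 162 128 104  90  75  63  60  58  62  67  76  81  88 114 149 166 163]
 [179 162 136 122 117 102  86  73  65  73  90  99 100  98 110 141 165 170]
 [176 159 136 125 127 123 113  90  76  89 107 118 117 105 109 140 168 178]
 [174 153 127 116 120 124 119  99  89 100 116 122 117 108 113 141 171 180]
 [169 146 121 112 112 118 116  99  89 107 122 124 120 108 114 144 170 181]]
```

The side view puts the bay a few mm further in +x than the top view, and the charger contact showed the same kind of bias. I'll use the compromise (0.5265, 0.3155), which leaves ±5.5 mm play along x. Now to regrasp by the y faces.

Run:
```python
from h import *
p=np.array([.4282,.1193]); a=BAYY+np.pi/2
d,R,q=pick((*p,.2),a); print(d,np.round(q,2))
robot.move_ptp((*p,.2),R); robot.gripper_to(.07); rep("over")
print(robot.move_linear((*p,.062),velocity=.12,threshold=12)); rep("down")
robot.gripper_to(0); rep("closed")
if .034<robot.get_state()['opening']<.038:
    robot.move_linear((*p,.21),velocity=.12); rep("up")
im=robot.grab_frame("side"); cv2.imwrite("pics/side8.png",im[:,:,::-1]); crop("pics/side8.png","pics/b.png",230,130,390,290,4)
```

```text
1.5547321385438615 [-0.23  0.12 -0.12  2.06  0.02  0.95  1.54]
over t=29.15 [0.4282 0.1193 0.2   ] F [-0.6  0.5 -0.2] op 0.0702 q7 1.54
False
down t=30.45 [0.4285 0.1194 0.0625] F [ 0.2 -0.1 -0.5] op 0.0700 q7 1.50
closed t=31.07 [0.4283 0.1193 0.0621] F [-0.8 -0.2  1.6] op 0.0357 q7 1.50
up t=32.46 [0.4279 0.1192 0.2094] F [ 0.  -0.5 -2.9] op 0.0357 q7 1.54
```

View pics/b.png

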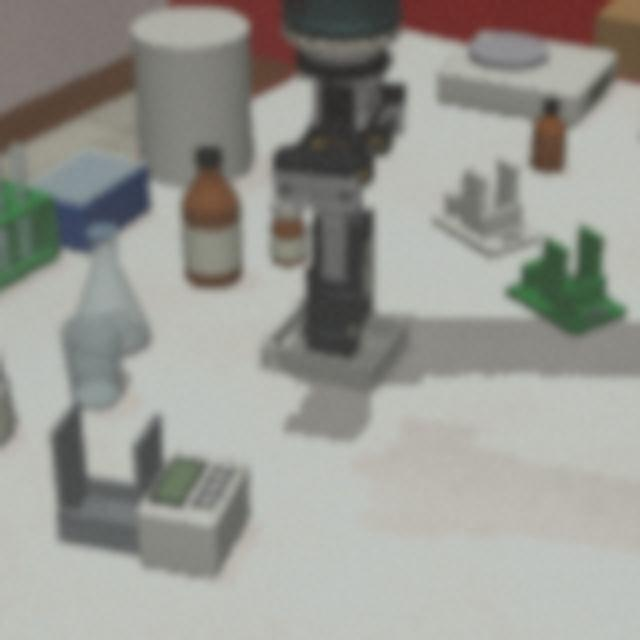

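The pack is held upright by its plain sides. Next I'll move over the bay and look before lowering.

Run:
```python
from h import *
bay=np.array([.5265,.3155]); T=bay+.005*np.array([np.cos(BAYY),np.sin(BAYY)]); print(T)
d,R,q=pick((*T,.21),BAYY+np.pi/2); print(d,np.round(q,2))
robot.move_ptp((*T,.21),R); robot.move_linear((*T,.188),velocity=.08); rep("over")
im=robot.grab_frame("side"); cv2.imwrite("pics/side9.png",im[:,:,::-1]); crop("pics/side9.png","pics/b.png",230,190,310,280,7)
mb=[(box(T,BAYY,(-.022,.022),(-.018,.018),(.126,.222)),(0,0,255)),(box(bay,BAYY,(-.039,-.033),(-.025,.025),(0,.108)),(255,255,0)),(box(bay,BAYY,(.033,.039),(-.025,.025),(0,.108)),(0,255,0))]
draw("pics/side9.png","side","pics/c.png",mb,230,190,310,280,6)
```

```text
[0.52176913 0.31388171]
0.38978725516745594 [-0.41  0.41 -0.24  1.66  0.11  1.08  1.22]
over t=33.80 [0.5216 0.3134 0.1875] F [ 0.1  0.1 -2. ] op 0.0360 q7 1.22
```

View pics/b.png

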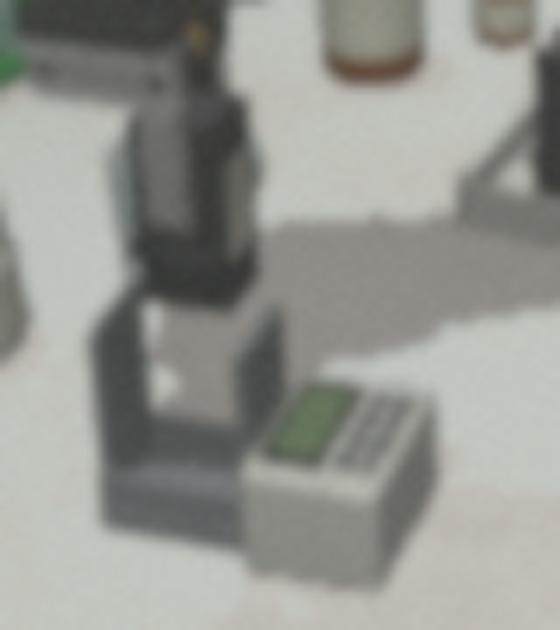

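View pics/c.png

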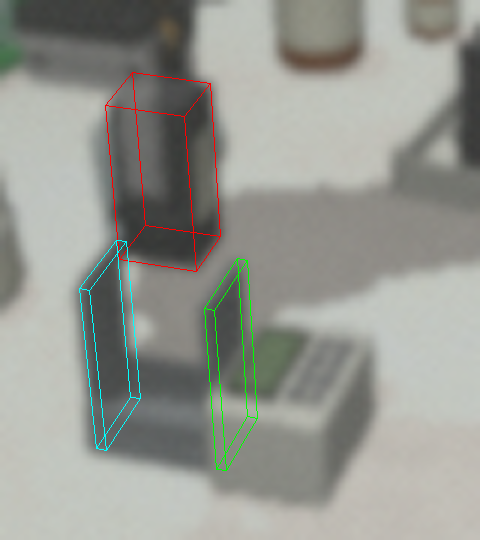

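The refined bay model overlays both end walls at crop (100,340) and (225,360), and the pack overlays its expected box. I'll lower it under a force watch.

Run:
```python
from h import *
T=np.array([.5218,.3139])
hit=robot.move_linear((*T,.085),velocity=.05,threshold=8); rep("a %s"%hit)
if not hit:
    hit=robot.move_linear((*T,.0725),velocity=.03,threshold=5); rep("b %s"%hit)
im=robot.grab_frame("side"); cv2.imwrite("pics/side10.png",im[:,:,::-1]); crop("pics/side10.png","pics/b.png",230,190,310,280,6)
```

```text
a False t=36.06 [0.5219 0.314  0.0852] F [-0.4  0.5 -2.1] op 0.0361 q7 1.19
b True t=36.46 [0.522  0.3141 0.0737] F [0.5 0.8 4.1] op 0.0358 q7 1.18
```

View pics/b.png

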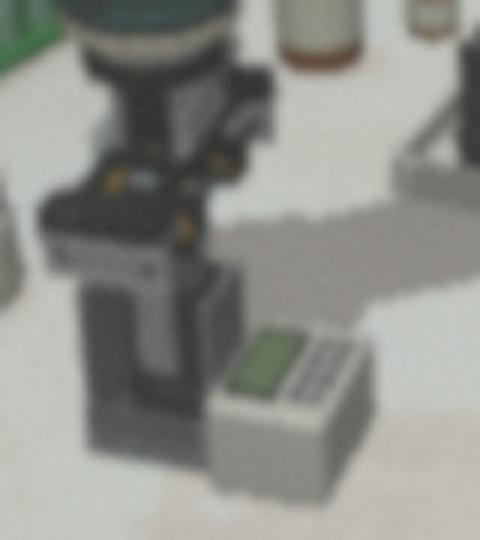

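Contact came at 0.0737, against an expected 0.0741, so the pack is on the floor with no lateral force. I'll release and retreat.

Run:
```python
from h import *
T=np.array([.522,.3141])
robot.gripper_to(.066); rep("open")
robot.move_linear((*T,.23),velocity=.15); rep("up")
q=np.array(robot.get_state()['qpos']); q[0]=1.0; robot.goto_joints(q); rep("away")
for n in("side","top"):
    im=robot.grab_frame(n); cv2.imwrite(f"pics/{n}11.png",im[:,:,::-1])
crop("pics/side11.png","pics/b.png",200,150,400,290,4)
crop("pics/top11.png","pics/d.png",110,100,360,250,3)
c=np.array([.522,.3141]); c2=TR
draw("pics/top11.png","top","pics/e.png",[(box(c,BAYY,(-.022,.022),(-.018,.018),(.012,.108)),(0,0,255))],190,165,250,225,10)
```

```text
open t=37.17 [0.5215 0.3137 0.0736] F [-0.1  1.1 -0.9] op 0.0659 q7 1.18
up t=38.36 [0.5216 0.3139 0.2291] F [-0.5 -1.1 -0.6] op 0.0661 q7 1.23
away t=41.14 [ 0.3941 -0.464   0.2291] F [ 0.8 -0.5 -0.3] op 0.0662 q7 1.23
```

View pics/b.png

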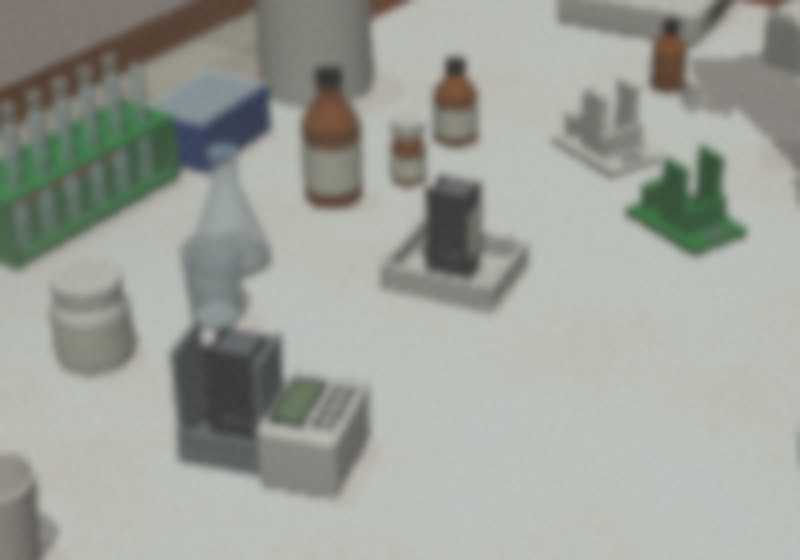

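View pics/d.png

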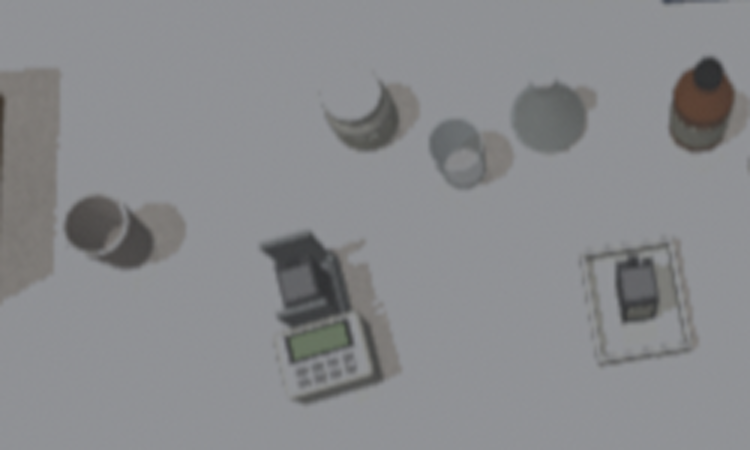

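View pics/e.png

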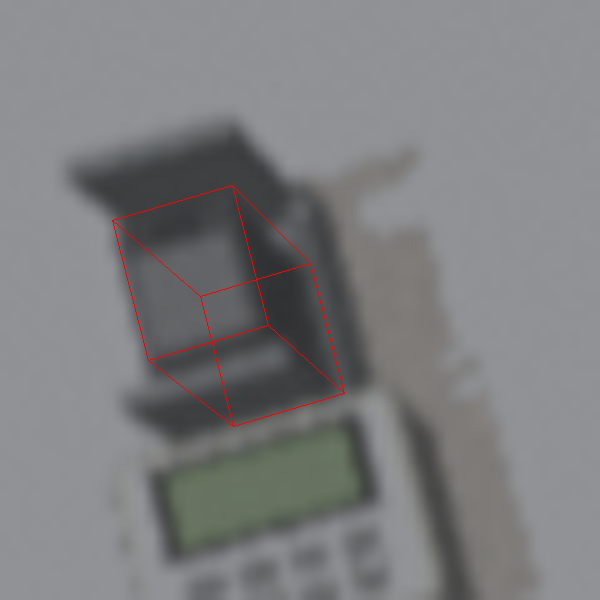

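The side view shows the charged pack upright in the bay, its top level with the end walls at crop (235,340). The spent pack stands upright in the tray at (455,225), and the bystanders are where they were. The top view agrees, with pack tops at crop (297,283) and (637,280). I'm handing it in.

Run:
```python
from h import *
a=cv2.imread("pics/top0.png").astype(int);b=cv2.imread("pics/top11.png").astype(int)
for n,(u,v) in dict(jar=(230,136),beaker=(262,150),flask=(293,138),tall=(344,134),vial=(367,152),small=(403,148),drop=(487,193),mug=(146,176)).items():
    print(n,np.abs(a-b)[v-14:v+14,u-14:u+14].mean().round(2),end=" ")
robot.sign_off(); rep("signed")
```

```text
jar 3.98 beaker 4.05 flask 3.84 tall 3.22 vial 4.09 small 3.74 drop 10.5 mug 3.55 the job is handed in; nothing more can be done
the job is handed in; nothing more can be done
```

The battery swap is done and handed in at about 41 s of the 67 s allowed; the hand-in reports no verdict.

- **Spent pack:** I gripped it by its y faces, lifted it out of the bay and stood it in the middle of the tray. It touched down at the expected height.
- **Charged pack out of the charger:** I pinched its x faces until the tab was flush (opening 44 mm) and lifted it out. The first lift stopped at its force threshold. About 12 N of sideways preload, from a grip roughly 2.5 mm off centre, was being released, with almost no vertical force. I followed the settled position and the rest of the lift was clean.
- **On the bench:** I stood it upright at (0.43, 0.12), let go, and checked it with the side camera.
- **Into the bay:** I took it again by its plain sides and lowered it in. It reached the floor at tool height 0.0737 m, against 0.0741 m expected, with no notable side force. Then I released it.

**Last checks:** both pictures show the charged pack upright between the bay walls with its top level with them, and the spent pack upright in the tray. The gripper is open and clear of everything.

**Disagreements:**
- The two cameras put the bay about 5 mm apart. I used a compromise that matched the end walls. The charged pack sits about 5–8 mm off centre along x, against a limit of 13 mm.
- In the before-and-after comparison, seven of the eight bystanders look unchanged. The area around the dropper bottle changed more (10.5, against about 4 for the others). The bottle looks undisturbed in the side view, and the arm's shadow falls right beside it, so I put it down to the shadow but did not measure it further.

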